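# Clamp the cover of a lab water bath with its slotted plate and wing nut

### The arm

A 6-joint arm with a two-finger parallel gripper is mounted at the origin on the work surface. World frame = base frame: x ahead of the robot, y to its left, z up, the work surface at z = 0. Lengths are in mm, angles in rad, forces in N, time in s.
With the tool pointing down it reaches from about 250 to 775 mm from the base axis. Payload 4 kg.
Tool frame: the origin (TCP) lies on the centre line of the jaws, within the pads' length; the fingertips stand 14 mm ahead of it and the grasp point (between the pads) lies 5 mm behind it; z points along the fingers, y is the line along which they close (so a half turn about z gives the same grasp; the last joint's range is limited). The gripper opens to 94 mm and grips with 3 to 60 N. Pads are 16 mm wide; open, the fingers measure 119 mm over their backs; the gripper's body (75 mm by 177 mm) begins 78 mm behind the grasp point.
Start: joints at [-1.314, 0.087, 1.371, -0, 1.684, -0.103], TCP at [193.646, -514.801, 219.506] pointing down, gripper open.
Joint ranges: [-3.1, 3.1], [-0.76, 2.03], [0.27, 2.55], [-1.08, 4.22], [0.17, 2.65], [-2.57, 2.57]. Speed limits (rad/s): [2.79, 2.79, 3.14, 3.14, 3.14, 3.14].

### API

Orientations are given as a rotation vector (axis times angle).
In Python, from workcell import bot, snapshot, camera_model gives the robot as it stands. The module is installed in compiled form; this text tells all that it offers.
- The arm moves only by the tool arm_command, never from a script. Its argument "increments" is one flat list of numbers, 7 for each row, row after row: the gripper's target within -1 to 1 (shut at 1, half-way at 0, fully open at -1), then the shift along the tool's x, y, z in units of 25 mm (1.0 is 25 mm), then the turn, a rotation vector about the tool's x, y, z in units of 5 degrees (1.0 is 5 degrees). In form: [grip, x, y, z, wx, wy, wz, grip, x, y, z, wx, wy, wz, ...]. A call has 1 to 5 rows; each row is the pose to reach, as a shift and turn from the pose commanded when the call began, along the tool's axes at that moment; what a row does not reach only later rows make up. A row lasts 1/10 s, in which the tool goes at most 50 mm and 8.59 degrees, less where a joint would pass 70% of its speed; a pose out of reach is approached as far as the arm can. A call with a gripper value outside its range is refused whole. The fingers move at their own pace and stop on an object; "newtons" is the grip in N (left out, the last holds). Time passes only in rows, so rows that repeat a pose let the fingers close. It gives the time, the measured TCP pose, the force, the opening and the grip force at its end, in the units of the state.
- bot.state(): the state, without advancing time (a new reading comes with each control period).
- snapshot(name): name is "side" or "top"; returns the picture (480x640x3 uint8, blue, green, red); there is no depth.
- camera_model(name): a dict with "mtx" (3x3 intrinsics, pixels), "camera_from_world" (4x4, takes a point from world to camera coordinates). Camera axes: x right, y down, z forward; pixel columns grow to the right and rows downward; lengths in mm; the calibration is good to about 2 mm. A picture is of the moment at which its call begins. camera_model takes no time and is no camera call.
- bot.job_done(): hands the job in; it is judged then, once.
The state is a dict: "clock": time; "joint_pos": joint angles; "qd": joint speeds; "joint_efforts": joint torques, N m; "ee_pos": TCP position; "tcp_rot": TCP orientation; "wrist_force": force on the tool from outside, world axes, zero at the start; "wrist_torque": the same for the moment, N m; "gripper_width": finger opening in mm; "gripper_force": force on a finger pad.
Only numpy, scipy, OpenCV 4.12 (cv2) and the standard library are available. Lean on these libraries where they do the work, as an engineer would, in place of code of your own. Each camera call takes 0.05 s, during which the arm holds its last target. There are 200 camera calls.

### The job

Slide the slotted plate under the wing nut on the bath's cover until the stud stands at the end of its slot, and then turn the wing nut clockwise, in short arcs between the two upright hose stubs, until it clamps the plate finger-tight: firmly, but without crushing the gasket by overtightening. Do not knock the hose stubs, and leave the bottle, the wooden box and the beaker where they are.

Things in the scene. Friction and masses are not known exactly. Their poses are not given: they have to be found in the camera images.
- bath: White benchtop water bath, a fixed box 200 mm (its x) by 340 mm (its y) with a flat bare metal cover, top 120 mm above the bench. Origin: centre of its underside, straight below the stud. Hose stubs stand along its x axis; the slotted plate lies on its +y side. The cover rests on a stiff gasket, which gives about 0.06 mm per newton.
- stud_axis (a point): A point on the axis of the fixed upright steel stud (10 mm diameter) at the middle of the cover, 120 mm above the bench. Its axes are those of the bath. The stud reaches 29 mm above this point, inside the wing nut.
- wingnut: Steel wing nut on the stud. Origin on its axis near its lower face, x along the wings, z up. Hub 17 mm across; round it a foot, 30 mm across and 5 mm thick, whose underside lies 0 to 3.5 mm (unknown) below the origin. Clockwise from above lowers it 2 mm per rad; it stays where left. It turns freely at 0.06 N m for 0.8 to 3.1 rad before the foot meets the plate; this must be felt.
- wings (a point): Centre of the wings, 23 mm above the nut's origin, axes as the nut. The wings: a bar 40 mm tip to tip (x), 14 mm thick, flat sides and ends, 12 to 34 mm above the origin, notched in its middle 12 mm above 22 mm; grip across flats or span. After the foot meets the plate, clamping grows by about 30 N per rad, the torque by 0.01 N m per N. Finger-tight is 0.2 to 0.3 N m, about 20 N.
- plate: Loose slotted dark steel plate flat on the cover, 48 mm wide, 6 mm thick, 0.12 kg. Origin at its underside, on the stud axis when fully in (to 1 mm). The slot, 16 mm wide, runs along its y and opens to -y (push it towards -y); closed end 5.5 mm to +y of the origin, arms reach 26 mm to -y. It starts 50 to 70 mm to +y of the stud, turned up to 0.25 rad from the bath's axes.
- plate_grip (a point): Centre of the plate's upright grip block, 12 mm thick (plate's x), 26 mm long (y), 34 mm tall, from 6 to 40 mm above the plate's underside; 66 mm to +y of the plate's origin and 23 mm above it, axes as the plate. It stands on a tail 14 mm wide that ends 80.5 mm to +y of the origin.
- stubs: Two fixed upright steel hose stubs, 12 mm across (barbs and collars to 18 mm), 36 mm from the stud axis on either side along the bath's x, up to 50 mm above the cover. Origin on the stud axis 112 mm above the bench, axes as the bath. Round the nut there is finger room within about 50 degrees of the bath's y axis, either side. Not to be knocked.
- bottle: Amber bottle, 60 mm in diameter, 150 mm tall, standing on the bench; origin at the centre of its underside. To be left alone.
- woodbox: Wooden box 90 by 70 by 60 mm on the bench; origin at the centre of its underside. To be left alone.
- beaker: White beaker 70 mm wide and 90 mm tall on the bench; origin at the centre of its underside. To be left alone.
Mind the look-alikes: they are no part of the job. Several things have the shape of the plate; the one meant has the colours described above.

How it is judged (in metres and radians):
On the way, in this order (a step that is already met when the one before it is completed fails the run):
1. the plate is slid in: stud at the end of its slot (horizontal distance between plate and stud_axis below 0.005 m), for 0.2 s.
2. the wing nut clamps the plate (contact force between wingnut and plate above 8 N), for 0.2 s.
At the end, for the whole second after the job is handed in: The plate is fully in under the nut (its origin within 5 mm of the stud axis, seen from above) and at rest, and the nut presses on it with 8 to 36 N (horizontal distance between plate and stud_axis below 0.005 m and contact force between wingnut and plate between 8 and 36 N and linear speed of plate below 0.01 m/s); the robot touches nothing.
It fails at once if the nut is overtightened (more than 70 N on the plate) (contact force between wingnut and plate above 70 N).
It fails at once if a hose stub is knocked (more than 12 N) (contact force between any of the fingers, the arm and stubs above 12 N).
It fails at once if the bottle, box or beaker is moved by more than 20 mm (distance of any of bottle, woodbox, beaker from where it was at the start of the episode above 0.02 m).
It also fails if it takes over 72 s, if anything falls off the work surface, if the arm or the gripper's body presses on something with over 40 N, if the wrist force passes 120 N, or if a joint passes its speed limit or range.

## Working session

There is one attempt and no reset: what is moved stays moved. The work goes in short steps, Python scripts to look and compute and a tool call to move; the robot and the scene stay as the last step left them, time stands still between calls to the robot, and variables do not carry over. Pictures are saved under pics/ and viewed, at most 10 in all, crops included, and the job is handed in when it is done.

Besides the shell and the picture viewer there is one more tool, called after "Call:" as name(argument=value, ...), one argument or row to a line, values as JSON. arm_command: Moves the arm, as the interface text tells. Its arguments: {"type":"object","properties":{"increments":{"type":"array","items":{"type":"number"}},"newtons":{"type":"number"}},"required":["increments"]}

```bash
mkdir -p pics
python3 - <<'E'
from workcell import bot,snapshot,camera_model
import cv2
for n in("top","side"):
    cv2.imwrite(f"pics/{n}0.png",snapshot(n)); m=camera_model(n); print(n,m["mtx"].tolist(),m["camera_from_world"].round(4).tolist())
print(bot.state())
E
```

```text
top [[443.42222473373107, 0.0, 321.3706453586344], [0.0, 443.42222473373107, 232.8402042563607], [0.0, 0.0, 1.0]] [[0.0294, -0.9996, -0.0023, -61.3516], [-0.9985, -0.0293, -0.0456, 540.5396], [0.0455, 0.0037, -0.999, 997.3633], [0.0, 0.0, 0.0, 1.0]]
side [[538.2722504709006, 0.0, 310.7188865738406], [0.0, 538.2722504709006, 240.19881999695198], [0.0, 0.0, 1.0]] [[0.9708, -0.2397, 0.0038, -509.8255], [-0.1545, -0.6377, -0.7547, 142.1479], [0.1833, 0.7321, -0.6561, 1446.1931], [0.0, 0.0, 0.0, 1.0]]
{'clock': 0.1, 'joint_pos': array([-1.31411546e+00,  8.78772219e-02,  1.37208561e+00, -2.57391145e-05,
        1.68360328e+00, -1.03070448e-01]), 'qd': array([-6.78258446e-04, -1.69349529e-03, -2.82647624e-03,  7.40493219e-05,
        5.93879862e-04, -1.50364037e-03]), 'joint_efforts': array([ 2.12919527e-03, -3.41249728e+01, -3.03302336e+01,  7.20627070e-02,
        3.03701707e-02, -9.15295641e-05]), 'ee_pos': array([ 193.50689532, -514.33810344,  218.43219961]), 'tcp_rot': array([-3.08897286e+00, -5.61697557e-01,  2.77740445e-04]), 'wrist_force': array([-0.47951304, -0.42804393,  0.48569695]), 'wrist_torque': array([-0.00904026,  0.03720197, -0.01607665]), 'gripper_force': 0.0, 'gripper_width': 94.41757256059212}
```

View pics/top0.png

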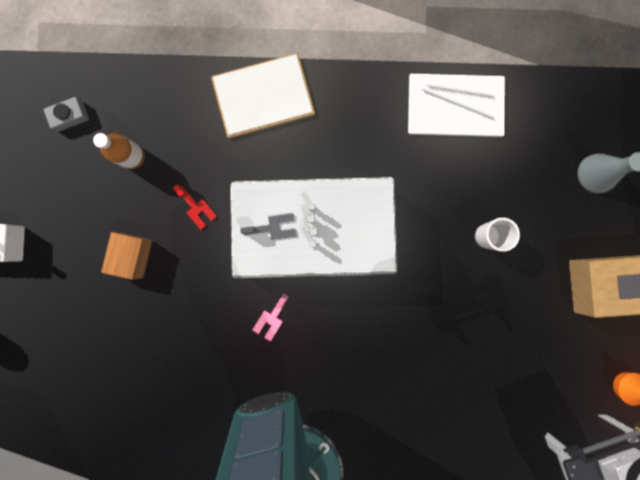

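View pics/side0.png

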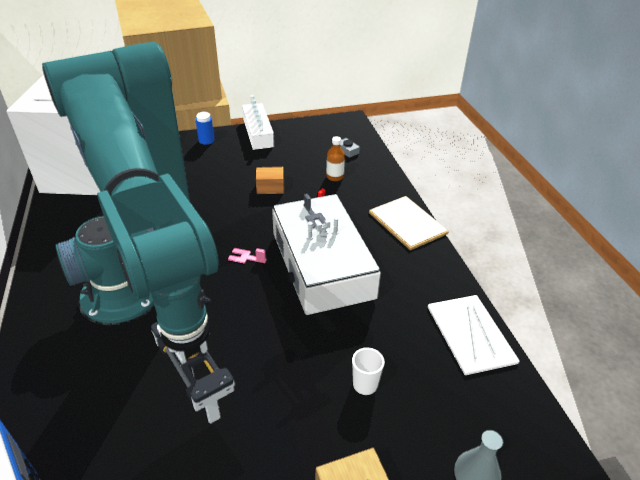

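The plate could be any of three things in the top view: the dark one on the bath (270,228), a red one (195,207) or a pink one (270,317). I choose the dark steel one on the cover. The bath spans about (231-396, 178-277) in the top view and the bottle, box and beaker are clear of it. Next is a close crop to check the choice.

Run:
```python
import cv2,numpy as np
a=cv2.imread("pics/top0.png")[175:280,225:400]; b=cv2.imread("pics/side0.png")[185:275,270:370]
a=cv2.resize(a,None,fx=4.5,fy=4.5,interpolation=cv2.INTER_CUBIC)
cv2.imwrite("pics/topc.png",a)
cv2.imwrite("pics/sidec.png",cv2.resize(b,None,fx=6,fy=6,interpolation=cv2.INTER_CUBIC))
```

```text
(no output)
```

View pics/topc.png

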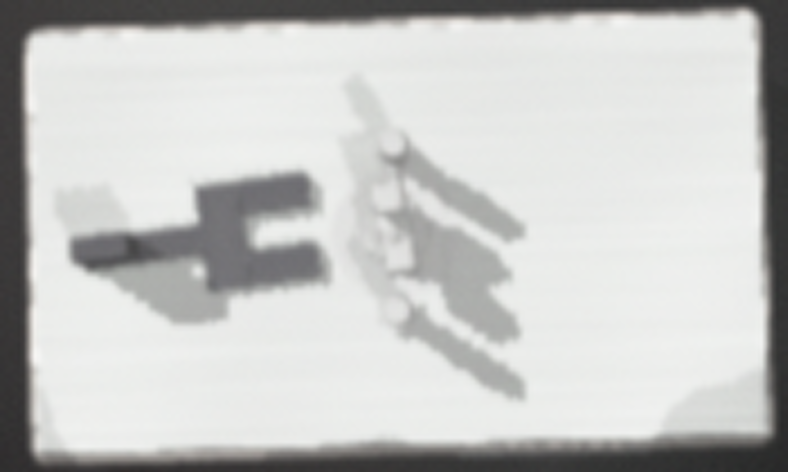

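View pics/sidec.png

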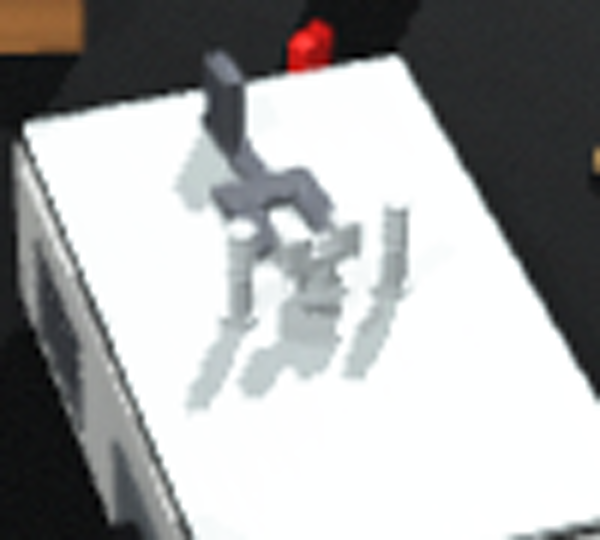

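The crops confirm it: the dark fork has its slot opening toward the nut (crop right), with the grip block at (100,250). The stub tops are at (393,145) and (397,308), and the wings at (385,195) and (400,255) lie nearly along the bath's x. Now I'll fit the poses.

```bash
cat > h.py <<'E'
import numpy as np
from workcell import bot,snapshot,camera_model
from scipy.optimize import least_squares
def proj(n,P):
    m=camera_model(n);P=np.atleast_2d(P).astype(float)
    c=(np.c_[P,np.ones(len(P))]@np.array(m["camera_from_world"]).T)[:,:3]@np.array(m["mtx"]).T
    return c[:,:2]/c[:,2:]
def place(L,x,y,t):
    L=np.array(L,float);c,s=np.cos(t),np.sin(t)
    return np.c_[x+c*L[:,0]-s*L[:,1],y+s*L[:,0]+c*L[:,1],L[:,2]]
def crop2full(px,off,f): return (np.array(px,float)+.5)/f-.5+off
def fit(obs,x0):
    f=lambda p:np.concatenate([(proj(n,place(L,*p))-px).ravel() for n,L,px in obs])
    r=least_squares(f,x0,x_scale=[10,10,.1],loss="soft_l1");return r.x,f(r.x).reshape(-1,2).round(1).tolist()
E
python3 - <<'E'
from h import *
T=lambda p:crop2full(p,[225,175],4.5); S=lambda p:crop2full(p,[270,185],6)
x0=[530,-20,0]
print("bath",fit([("top",[[100,170,120],[100,-170,120],[-100,-170,120],[-100,170,120]],T([[27,30],[756,11],[771,440],[37,460]]))],x0))
print("stubs top",fit([("top",[[36,0,170],[-36,0,170]],T([[393,145],[397,308]]))],x0))
print("stubs side",fit([("side",[[36,0,170],[-36,0,170]],S([[398,208],[243,228]]))],x0))
pt=[[24,-26,126],[8,-26,126],[8,5.5,126],[-8,5.5,126],[-8,-26,126],[-24,-26,126]]
print("plate top",fit([("top",pt+[[6,79,160],[-6,79,160]],T([[310,173],[318,208],[244,216],[248,251],[322,242],[328,282],[72,240],[80,266]]))],[530,50,0]))
print("block side",fit([("side",[[6,79,160],[6,53,160],[-6,53,160],[-6,79,160]],S([[222,51],[245,72],[222,80],[203,58]]))],[530,50,0]))
for z in(162,166,170):print("wings",z,fit([("top",[[14,0,z],[-14,0,z]],T([[385,195],[400,253]]))],x0))
E
```

```text
bath (array([ 5.49483755e+02, -2.83713170e+01,  5.74286549e-02]), [[-2.0, -1.2], [2.1, -1.6], [2.3, 1.1], [-2.4, 1.4]])
stubs top (array([ 5.49673179e+02, -2.83346990e+01,  5.47330091e-02]), [[-0.0, -0.6], [0.0, 0.6]])
stubs side (array([ 5.49891654e+02, -3.21025782e+01, -2.51228766e-02]), [[0.4, -0.2], [-0.4, 0.1]])
plate top (array([5.47632988e+02, 3.25277051e+01, 1.65486926e-01]), [[0.4, -0.1], [-0.3, -0.1], [0.7, 0.3], [0.9, 0.3], [-0.1, 0.2], [-0.4, -0.9], [-0.1, -0.1], [-1.1, 0.2]])
block side (array([5.51252186e+02, 3.60395081e+01, 2.05357651e-01]), [[0.1, -0.7], [0.2, 0.8], [0.2, 0.6], [-0.6, -0.7]])
wings 162 (array([ 5.51160881e+02, -2.70294338e+01,  2.80775859e-01]), [[-0.1, -0.5], [0.1, 0.5]])
wings 166 (array([ 5.50904824e+02, -2.71324774e+01,  2.80397482e-01]), [[-0.1, -0.6], [0.1, 0.6]])
wings 170 (array([ 5.50648780e+02, -2.72355214e+01,  2.79981814e-01]), [[-0.1, -0.6], [0.1, 0.6]])
```

```bash
cat >> h.py <<'E'
from scipy.spatial.transform import Rotation as Ro
def go(x,y,z,yaw):
    s=bot.state();R=Ro.from_rotvec(s["tcp_rot"])
    c,n=np.cos(yaw),np.sin(yaw)
    G=Ro.from_matrix(np.array([[c,n,0],[n,-c,0],[0,0,-1]]))
    d=R.inv().apply(np.array([x,y,z])-s["ee_pos"])/25
    print("units",d.round(3).tolist(),np.rad2deg((R.inv()*G).as_rotvec()/5).round(3).tolist())
    print("tcp",s["ee_pos"].round(1),"F",s["wrist_force"].round(1),"T",s["wrist_torque"].round(3),"w",round(s["gripper_width"],1),"gf",round(s["gripper_force"],1),"j6",round(s["joint_pos"][5],2),"t",round(s["clock"],1))
E
python3 - <<'E'
from h import *
go(537.5,98.5,225,1.736)
# wing side view tops: crop px of the wing end top corners for z0 guesses
for z0 in(128,132,136):
    P=place([[20,7,z0+34],[20,-7,z0+34],[-20,7,z0+34],[-20,-7,z0+34],[20,-7,z0+12],[15,-2,z0]],549.6,-28.5,.28)
    print(z0,((proj("side",P)-[270,185]+.5)*6-.5).round().tolist())
P=place([[36,0,170],[-36,0,170],[36,0,120]],549.6,-28.5,.056);print(((proj("side",P)-[270,185]+.5)*6-.5).round().tolist())
E
```

```text
units [21.509, -18.101, -0.223] [-0.017, -0.017, -15.771]
tcp [ 193.5 -514.3  218.4] F [-0.5 -0.4  0.5] T [-0.009  0.037 -0.016] w 94.4 gf 0.0 j6 -0.1 t 0.1
128 [[348.0, 204.0], [365.0, 222.0], [270.0, 233.0], [287.0, 250.0], [364.0, 260.0], [347.0, 278.0]]
132 [[349.0, 197.0], [365.0, 215.0], [271.0, 226.0], [287.0, 243.0], [364.0, 253.0], [348.0, 271.0]]
136 [[349.0, 190.0], [365.0, 207.0], [271.0, 218.0], [287.0, 236.0], [364.0, 246.0], [348.0, 264.0]]
[[396.0, 198.0], [239.0, 228.0], [392.0, 285.0]]
```

Call:
arm_command(
  increments=[-1,2,-1.7,-0.3,0,0,-1.7,-1,4,-3.4,-0.3,0,0,-3.4,-1,6,-5.1,-0.3,0,0,-5.1,-1,8,-6.8,-0.3,0,0,-6.8,-1,10,-8.4,-0.3,0,0,-8.5],
)

```text
clock: 0.6
ee_pos: [315.7, -294.9, 226.5]
tcp_rot: [-2.672, -1.651, -0.0]
wrist_force: [0.5, 1.0, 0.1]
gripper_width: 93.5
gripper_force: 0.0
```

Run:
```python
from h import *
go(537.5,98.5,225,1.736)
```

```text
units [18.042, 0.892, 0.064] [-0.002, -0.004, -7.209]
tcp [ 315.7 -294.9  226.5] F [0.5 1.  0.1] T [-0.096 -0.056  0.028] w 93.5 gf 0.0 j6 -0.42 t 0.6
```

Call:
arm_command(
  increments=[-0.3,2,0.1,0,0,0,-1,-0.3,4,0.2,0,0,0,-2,-0.3,6,0.3,0,0,0,-3,-0.3,8,0.4,0,0,0,-4,-0.3,10,0.5,0,0,0,-5],
)

```text
clock: 1.1
ee_pos: [439.8, -77.7, 226.6]
tcp_rot: [2.254, 2.189, -0.0]
wrist_force: [0.6, -1.3, 0.0]
gripper_width: 61.8
gripper_force: 0.0
```

Run:
```python
from h import *
go(537.5,98.5,210,1.736)
```

```text
units [7.16, 3.7, 0.662] [-0.001, 0.002, -2.228]
tcp [439.8 -77.7 226.6] F [ 0.6 -1.3  0. ] T [-0.016 -0.13  -0.035] w 61.8 gf 0.0 j6 -0.27 t 1.1
```

Call:
arm_command(
  increments=[-0.3,1.8,0.9,0,0,0,-0.6,-0.3,3.6,1.8,0,0,0,-1.2,-0.3,5.4,2.7,0,0,0,-1.8,-0.3,7.15,3.7,0.4,0,0,-2.25,-0.3,7.15,3.7,0.6,0,0,-2.25],
)

```text
clock: 1.6
ee_pos: [538.7, 100.4, 209.4]
tcp_rot: [-2.023, -2.4, 0.001]
wrist_force: [-0.5, -0.0, -0.3]
gripper_width: 60.9
gripper_force: 0.0
```

Run:
```python
from h import *
go(537.5,98.5,145,1.736)
```

```text
units [-0.073, -0.054, 2.576] [-0.028, -0.023, 0.058]
tcp [538.7 100.4 209.4] F [-0.5 -0.  -0.3] T [-0.059 -0.101  0.024] w 60.9 gf 0.0 j6 -0.09 t 1.6
```

Call:
arm_command(
  increments=[-0.3,-0.07,-0.05,1,0,0,0,-0.3,-0.07,-0.05,2,0,0,0,-0.3,-0.07,-0.05,2.6,0,0,0,-0.3,-0.07,-0.05,2.6,0,0,0,0.3,-0.07,-0.05,2.6,0,0,0],
  newtons=8,
)

```text
clock: 2.1
ee_pos: [536.8, 93.4, 147.2]
tcp_rot: [2.033, 2.394, -0.0]
wrist_force: [0.2, -1.1, 0.7]
gripper_width: 55.9
gripper_force: 0.0
```

Call:
arm_command(
  increments=[1,0,0,0,0,0,0,1,0,0,0,0,0,0,1,0,0,0,0,0,0,1,0,0,0,0,0,0,1,0,0,0,0,0,0],
  newtons=8,
)

```text
clock: 2.6
ee_pos: [537.0, 93.9, 147.1]
tcp_rot: [2.032, 2.395, 0.0]
wrist_force: [-0.3, -0.5, 0.6]
gripper_width: 16.4
gripper_force: 0.4
```

Run:
```python
from h import *
import cv2
go(545.9,37.4,145,1.627)
a=snapshot("top")[175:280,225:400]
cv2.imwrite("pics/g1.png",cv2.resize(a,None,fx=4.5,fy=4.5,interpolation=cv2.INTER_CUBIC))
```

```text
units [-2.287, -0.015, 0.085] [0.005, 0.002, 1.229]
tcp [537.   93.9 147.1] F [-0.3 -0.5  0.6] T [-0.028 -0.177  0.013] w 16.4 gf 0.4 j6 -0.09 t 2.6
```

View pics/g1.png

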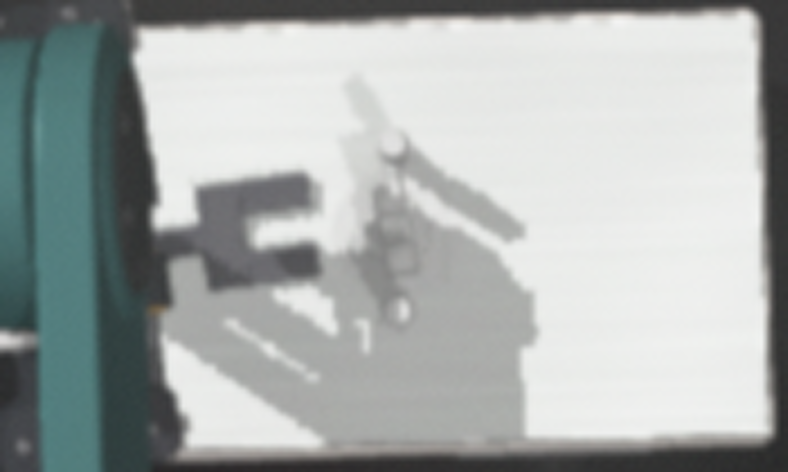

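The plate is still in place with the fingers around the block at the left edge. The slot opening is at about (320,225), pointing at the nut (395,225). I'll finish closing.

Call:
arm_command(
  increments=[1,0,0,0,0,0,0,1,0,0,0,0,0,0,1,0,0,0,0,0,0],
  newtons=15,
)

```text
clock: 2.95
ee_pos: [537.1, 94.0, 147.1]
tcp_rot: [2.032, 2.395, 0.001]
wrist_force: [0.7, 0.5, 0.3]
gripper_width: 11.6
gripper_force: 15.0
```

Run:
```python
from h import *
import cv2
go(545.9,32.8,147,1.627)
```

```text
units [-2.471, -0.05, 0.003] [0.008, 0.0, 1.23]
tcp [537.1  94.  147.1] F [0.7 0.5 0.3] T [-0.001 -0.27   0.035] w 11.6 gf 15.0 j6 -0.09 t 3.0
```

Call:
arm_command(
  increments=[1,-0.3,0,0,0,0,0.4,1,-0.7,0,0,0,0,0.8,1,-1.1,0,0,0,0,1.23,1,-1.5,-0.03,0,0,0,1.23,1,-1.8,-0.05,0,0,0,1.23],
)

```text
clock: 3.45
ee_pos: [543.1, 48.1, 147.0]
tcp_rot: [2.159, 2.282, 0.0]
wrist_force: [-0.5, 1.8, 1.4]
gripper_width: 11.8
gripper_force: 15.0
```

Run:
```python
from h import *
import cv2
go(546.1,32.8,147,1.627)
a=snapshot("top")[175:280,225:400]
cv2.imwrite("pics/g2.png",cv2.resize(a,None,fx=4.5,fy=4.5,interpolation=cv2.INTER_CUBIC))
```

```text
units [-0.619, 0.086, 0.0] [0.002, -0.001, -0.012]
tcp [543.1  48.1 147. ] F [-0.5  1.8  1.4] T [ 0.267 -0.082  0.005] w 11.8 gf 15.0 j6 -0.07 t 3.5
```

View pics/g2.png

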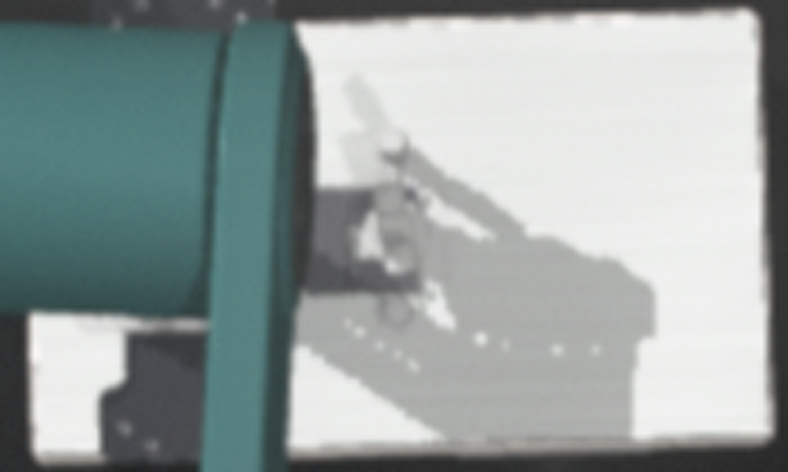

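The fork's arms straddle the nut. The fork's centre row is about 240 and the stud's about 226, so the plate is a few mm low in x. I'll check with projections.

Run:
```python
from h import *
for nm,p in(("now",(543.1+3.4,48.1-61.4,.056)),("goal",(549.6,-28.5,.056))):
    P=place([[24,15,126],[-24,15,126],[24,-20,126],[-24,-20,126],[8,5.5,126],[-8,5.5,126],[36,0,170],[-36,0,170]],*p)
    print(nm,((proj("top",P)-[225,175]+.5)*4.5-.5).round().tolist())
```

```text
now [[329.0, 186.0], [331.0, 293.0], [407.0, 184.0], [409.0, 291.0], [351.0, 221.0], [352.0, 257.0], [358.0, 149.0], [362.0, 317.0]]
goal [[363.0, 180.0], [366.0, 287.0], [441.0, 178.0], [444.0, 285.0], [385.0, 215.0], [386.0, 251.0], [393.0, 143.0], [398.0, 311.0]]
```

Call:
arm_command(
  increments=[1,0,0.12,0,0,0,0,1,0,0.12,0,0,0,0],
)

```text
clock: 3.7
ee_pos: [546.1, 48.5, 147.0]
tcp_rot: [2.158, 2.281, -0.002]
wrist_force: [0.2, -2.0, 2.5]
gripper_width: 11.9
gripper_force: 15.0
```

Run:
```python
from h import *
go(546.1,32.8,147,1.627)
```

```text
units [-0.629, -0.037, 0.0] [-0.0, 0.019, -0.009]
tcp [546.1  48.5 147. ] F [ 0.2 -2.   2.5] T [-0.292  0.065 -0.009] w 11.9 gf 15.0 j6 -0.07 t 3.7
```

Call:
arm_command(
  increments=[1,-0.2,0,0,0,0,0,1,-0.35,0,0,0,0,0,1,-0.5,0,0,0,0,0,1,-0.58,0,0,0,0,0,1,-0.58,0,0,0,0,0],
)

```text
clock: 4.2
ee_pos: [546.9, 34.7, 146.9]
tcp_rot: [2.158, 2.282, 0.0]
wrist_force: [0.5, 0.8, 2.8]
gripper_width: 12.1
gripper_force: 15.0
```

Run:
```python
from h import *
go(546.1,32.8,147,1.627)
```

```text
units [-0.076, -0.035, -0.002] [0.004, 0.002, -0.004]
tcp [546.9  34.7 146.9] F [0.5 0.8 2.8] T [ 0.162 -0.103  0.019] w 12.1 gf 15.0 j6 -0.1 t 4.2
```

Now I'll push gently in small steps until contact.

Call:
arm_command(
  increments=[1,-0.05,-0.02,0,0,0,0,1,-0.08,-0.02,0,0,0,0,1,-0.12,-0.02,0,0,0,0,1,-0.12,-0.02,0,0,0,0],
)

```text
clock: 4.6
ee_pos: [546.4, 31.9, 146.9]
tcp_rot: [2.158, 2.283, 0.0]
wrist_force: [0.0, 1.7, 2.5]
gripper_width: 12.2
gripper_force: 15.0
```

Call:
arm_command(
  increments=[1,-0.04,0,0,0,0,0,1,-0.08,0,0,0,0,0,1,-0.08,0,0,0,0,0],
)

```text
clock: 4.9
ee_pos: [546.5, 30.9, 146.9]
tcp_rot: [-2.157, -2.282, -0.002]
wrist_force: [-0.1, 4.7, 3.5]
gripper_width: 12.0
gripper_force: 15.0
```

Call:
arm_command(
  increments=[1,-0.06,0,0,0,0,0,1,-0.06,0,0,0,0,0],
)

```text
clock: 5.1
ee_pos: [546.5, 30.7, 147.0]
tcp_rot: [-2.155, -2.282, -0.005]
wrist_force: [-0.5, 7.4, 3.1]
gripper_width: 12.2
gripper_force: 15.0
```

Call:
arm_command(
  increments=[1,0.1,0,0,0,0,0,0.5,0.1,0,0,0,0,0,0.5,0.1,0,0,0,0,0,0.5,0.1,0,0,0,0,0,0.5,0.1,0,0,0,0,0],
)

```text
clock: 5.6
ee_pos: [546.2, 30.5, 146.3]
tcp_rot: [-2.159, -2.282, 0.002]
wrist_force: [0.5, -0.3, 0.1]
gripper_width: 23.6
gripper_force: 0.0
```

Call:
arm_command(
  increments=[0.3,0,0,-1,0,0,0,0.3,0,0,-2.2,0,0,0,0.3,3,0,-2.2,0,0,0,0.3,5,0,-2.2,0,0,0,0.3,7,0,-2.2,0,0,0],
)

```text
clock: 6.1
ee_pos: [538.2, 181.6, 202.2]
tcp_rot: [2.16, 2.28, 0.001]
wrist_force: [1.6, 0.4, -0.7]
gripper_width: 33.1
gripper_force: 0.0
```

Run:
```python
from h import *
import cv2
a=snapshot("top")[175:280,225:400]
b=snapshot("side")[185:275,270:370]
a=cv2.resize(a,None,fx=4,fy=4,interpolation=cv2.INTER_CUBIC);b=cv2.resize(b,None,fx=6,fy=6,interpolation=cv2.INTER_CUBIC)
cv2.imwrite("pics/g3.png",a);cv2.imwrite("pics/g3s.png",b)
go(549.6,-28.5,195,1.85)
```

```text
units [-8.592, -0.039, 0.242] [-0.004, -0.026, -2.474]
tcp [537.  185.9 201.5] F [-0.1 -0.3 -0. ] T [-0.05  -0.084  0.02 ] w 32.9 gf 0.0 j6 0.17 t 6.2
```

View pics/g3.png

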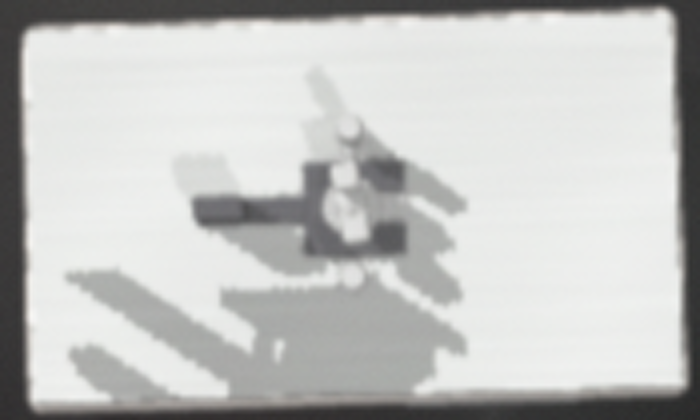

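The plate sits under the nut: fork tips near (405,162) and (405,252), block at (220,210). The wing tops are at (343,173) and (356,230). I'll fit both.

Run:
```python
from h import *
T=lambda p:crop2full(p,[225,175],4)
print("plate",fit([("top",[[24,-26,126],[-24,-26,126],[24,None or 0,126],[-24,0,126],[6,79,160],[-6,79,160],[6,53,160],[-6,53,160]],T([[405,161],[406,253],[350,161],[350,255],[193,200],[195,226],[241,198],[243,222]]))],[549,-28,0.05]))
for z in(162,166):print("wings",fit([("top",[[14,0,z],[-14,0,z]],T([[343,173],[356,230]]))],[549,-28,.2]))
```

```text
plate (array([ 5.48496969e+02, -2.86348932e+01,  7.54859005e-02]), [[-0.6, -0.4], [0.3, 0.3], [0.3, 0.2], [1.4, 0.4], [-0.9, 0.0], [-1.2, -0.3], [0.4, -0.1], [0.2, 0.0]])
wings (array([ 5.49980577e+02, -2.73893921e+01,  2.54162207e-01]), [[0.0, 0.1], [-0.0, -0.1]])
wings (array([ 5.49729920e+02, -2.74907594e+01,  2.54151990e-01]), [[0.0, 0.1], [-0.0, -0.1]])
```

View pics/g3s.png

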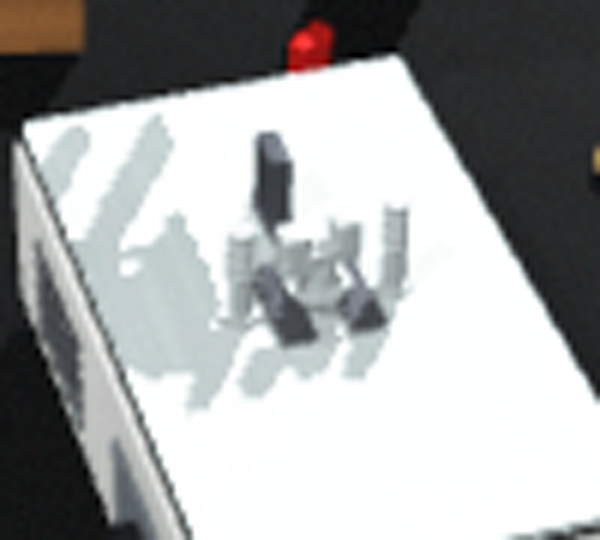

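The stud is at the slot's end (plate fit (548.5,-28.6), within about 1 mm of the stud) and the wings are at yaw about 0.26. I'll move over the nut.

Call:
arm_command(
  increments=[0.3,-1,0,0,0,0,1.7,0.3,-2,0,0,0,0,3.4,0.3,-3,0,0,0,0,5.1,0.3,-4,0,0,0,0,6.8,0.3,-5,0,0,0,0,8.5],
)

```text
clock: 6.7
ee_pos: [544.9, 53.9, 201.7]
tcp_rot: [2.843, 1.335, -0.001]
wrist_force: [0.3, -0.3, 0.6]
gripper_width: 32.7
gripper_force: 0.0
```

Run:
```python
from h import *
go(549.7,-28.2,195,0.265)
```

```text
units [-2.405, 2.244, 0.269] [0.006, 0.009, 7.028]
tcp [544.9  53.9 201.7] F [ 0.3 -0.3  0.6] T [-0.014 -0.081  0.002] w 32.7 gf 0.0 j6 0.69 t 6.7
```

Call:
arm_command(
  increments=[0.3,-0.6,0.6,0,0,0,1.7,0.3,-1.2,1.2,0.1,0,0,3.4,0.3,-1.8,1.8,0.2,0,0,5.1,0.3,-2.3,2.2,0.25,0,0,6.8,0.3,-2.4,2.25,0.25,0,0,7],
)

```text
clock: 7.2
ee_pos: [550.2, -28.7, 195.0]
tcp_rot: [3.112, 0.423, -0.002]
wrist_force: [0.5, -0.9, 0.2]
gripper_width: 32.8
gripper_force: 0.0
```

Call:
arm_command(
  increments=[0.3,0,0,0,0,0,0,0.3,0,0,0,0,0,0],
)

```text
clock: 7.4
ee_pos: [550.5, -25.8, 195.7]
tcp_rot: [-3.111, -0.433, -0.0]
wrist_force: [0.3, 0.4, -0.9]
gripper_width: 32.7
gripper_force: 0.0
```

Run:
```python
from h import *
go(549.7,-28.2,160,0.265)
```

```text
units [-0.058, 0.082, 1.428] [-0.002, -0.002, 0.132]
tcp [550.5 -25.8 195.7] F [ 0.3  0.4 -0.9] T [-0.014  0.033 -0.045] w 32.7 gf 0.0 j6 1.14 t 7.4
```

Call:
arm_command(
  increments=[0.3,-0.05,0.08,0,0,0,0.1,0.3,-0.05,0.08,0.5,0,0,0.1,0.3,-0.05,0.08,1.0,0,0,0.1,0.3,-0.05,0.08,1.4,0,0,0.1,0.3,-0.05,0.08,1.4,0,0,0.1],
)

```text
clock: 7.9
ee_pos: [548.3, -28.0, 157.5]
tcp_rot: [-3.112, -0.416, 0.008]
wrist_force: [-0.3, 0.4, 0.7]
gripper_width: 33.0
gripper_force: 0.0
```

Call:
arm_command(
  increments=[1,0,0,0,0,0,0,1,0,0,0,0,0,0,1,0,0,0,0,0,0,1,0,0,0,0,0,0,1,0,0,0,0,0,0],
  newtons=15,
)

```text
clock: 8.4
ee_pos: [550.4, -28.7, 161.3]
tcp_rot: [3.113, 0.415, 0.002]
wrist_force: [0.8, -0.0, 0.9]
gripper_width: 13.7
gripper_force: 15.0
```

Run:
```python
from h import *
go(549.7,-28.2,160,0.265)
```

```text
units [-0.022, -0.025, 0.052] [0.011, -0.015, 0.003]
tcp [550.4 -28.7 161.3] F [ 0.8 -0.   0.9] T [-0.128 -0.045 -0.052] w 13.7 gf 15.0 j6 1.15 t 8.4
```

Call:
arm_command(
  increments=[1,0,0,0.01,0,0,1.5,1,0,0,0.02,0,0,3,1,0,0,0.03,0,0,4.5,1,0,0,0.04,0,0,6,1,0,0,0.05,0,0,7.5],
  newtons=25,
)

```text
clock: 8.9
ee_pos: [550.4, -28.6, 160.0]
tcp_rot: [3.081, -0.615, 0.003]
wrist_force: [-0.1, -0.1, 0.1]
gripper_width: 13.7
gripper_force: 25.0
```

Run:
```python
from h import *
go(549.7,-28.2,160,-.81)
```

```text
units [-0.032, -0.005, 0.0] [-0.005, -0.018, 4.765]
tcp [550.4 -28.6 160. ] F [-0.1 -0.1  0.1] T [-0.019 -0.039  0.101] w 13.7 gf 25.0 j6 1.81 t 8.9
```

Call:
arm_command(
  increments=[1,0,0,0.01,0,0,1.5,1,0,0,0.02,0,0,3,1,0,0,0.03,0,0,4.5,1,0,0,0.03,0,0,4.7,1,0,0,0.03,0,0,4.7],
)

```text
clock: 9.4
ee_pos: [550.4, -28.6, 159.2]
tcp_rot: [-2.895, 1.219, -0.002]
wrist_force: [1.2, -1.2, 2.0]
gripper_width: 13.7
gripper_force: 25.0
```

Run:
```python
from h import *
go(549.7,-28.2,160,-.81)
```

```text
units [-0.03, 0.009, -0.033] [-0.008, -0.016, 0.15]
tcp [550.4 -28.6 159.2] F [ 1.2 -1.2  2. ] T [-0.048 -0.187  0.023] w 13.7 gf 25.0 j6 2.21 t 9.4
```

The first arc is done: 61 degrees, still running free. Regripping on the span.

Call:
arm_command(
  increments=[0.4,0,0,0,0,0,0,0.4,0,0,0,0,0,0,0.4,0,0,-0.6,0,0,0,0.2,0,0,-1.2,0,0,0,0,0,0,-1.4,0,0,-1.5],
)

```text
clock: 9.9
ee_pos: [551.2, -28.6, 197.2]
tcp_rot: [-2.969, 1.025, -0.008]
wrist_force: [0.4, 1.2, -0.7]
gripper_width: 40.7
gripper_force: 0.0
```

Call:
arm_command(
  increments=[-0.1,0,0,0,0,0,-1.7,-0.1,0,0,0,0,0,-3.4,-0.1,0,0,0,0,0,-5.1,-0.1,0,0,0,0,0,-6.8,-0.1,0,0,0,0,0,-8.5],
)

```text
clock: 10.4
ee_pos: [550.6, -28.5, 195.6]
tcp_rot: [3.139, 0.126, 0.004]
wrist_force: [0.5, -0.4, -0.3]
gripper_width: 51.6
gripper_force: 0.0
```

Call:
arm_command(
  increments=[-0.1,0,0,0,0,0,-1.7,-0.1,0,0,0,0,0,-3.4,-0.1,0,0,0,0,0,-5.1,-0.1,0,0,0,0,0,-6.8,-0.1,0,0,0,0,0,-8],
)

```text
clock: 10.9
ee_pos: [550.5, -28.5, 195.6]
tcp_rot: [2.906, 1.19, 0.003]
wrist_force: [-0.8, 0.4, 0.5]
gripper_width: 51.7
gripper_force: 0.0
```

Call:
arm_command(
  increments=[-0.1,0,0,0,0,0,0],
)

```text
clock: 11.0
ee_pos: [550.5, -28.5, 195.4]
tcp_rot: [2.909, 1.182, 0.003]
wrist_force: [-0.6, -0.5, -0.4]
gripper_width: 52.0
gripper_force: 0.0
```

Run:
```python
from h import *
go(550.4,-28.6,158.5,.77)
```

```text
units [-0.01, -0.002, 1.477] [0.022, -0.017, 0.02]
tcp [550.5 -28.5 195.4] F [-0.6 -0.5 -0.4] T [ 0.016  0.013 -0.001] w 52.0 gf 0.0 j6 0.64 t 11.0
```

Call:
arm_command(
  increments=[-0.1,0,0,0.6,0,0,0,-0.1,0,0,1.2,0,0,0,-0.1,0,0,1.5,0,0,0,0.3,0,0,1.5,0,0,0,0.5,0,0,1.5,0,0,0],
  newtons=20,
)

```text
clock: 11.5
ee_pos: [550.0, -28.9, 155.4]
tcp_rot: [2.91, 1.181, -0.001]
wrist_force: [-0.4, -0.6, -6.4]
gripper_width: 40.0
gripper_force: 20.0
```

Call:
arm_command(
  increments=[1,0,0,0,0,0,0,1,0,0,0,0,0,0,1,0,0,0,0,0,0],
)

```text
clock: 11.8
ee_pos: [549.9, -28.9, 155.3]
tcp_rot: [2.91, 1.181, -0.001]
wrist_force: [2.4, -3.0, -7.6]
gripper_width: 40.1
gripper_force: 20.0
```

Run:
```python
from h import *
go(550.4,-28.6,158.5,-.80)
```

```text
units [0.022, 0.006, -0.128] [0.01, 0.008, 18.005]
tcp [549.9 -28.9 155.3] F [ 2.4 -3.  -7.6] T [-0.439 -0.418 -0.021] w 40.1 gf 20.0 j6 0.64 t 11.8
```

Call:
arm_command(
  increments=[1,0,0,0.06,0,0,1,1,0,0,0.1,0,0,2.5,1,0,0,0.12,0,0,4,1,0,0,0.14,0,0,5.5,1,0,0,0.15,0,0,7],
  newtons=25,
)

```text
clock: 12.3
ee_pos: [549.9, -28.6, 154.1]
tcp_rot: [3.131, 0.245, 0.001]
wrist_force: [-0.6, -1.8, 0.6]
gripper_width: 39.9
gripper_force: 25.0
```

Run:
```python
from h import *
go(550.4,-28.6,153,-.80)
```

```text
units [0.021, 0.004, 0.045] [0.004, -0.011, 10.954]
tcp [549.9 -28.6 154.1] F [-0.6 -1.8  0.6] T [-0.137  0.307  0.267] w 39.9 gf 25.0 j6 1.26 t 12.3
```

Call:
arm_command(
  increments=[1,0,0,0.01,0,0,1.5,1,0,0,0.02,0,0,3,1,0,0,0.03,0,0,4,1,0,0,0.03,0,0,5,1,0,0,0.03,0,0,5],
)

```text
clock: 12.8
ee_pos: [550.0, -28.3, 153.5]
tcp_rot: [-3.112, 0.432, -0.002]
wrist_force: [-2.6, -1.0, 2.9]
gripper_width: 40.0
gripper_force: 25.0
```

Run:
```python
from h import *
go(550.4,-28.6,153,-.80)
```

```text
units [0.019, 0.005, 0.019] [-0.006, -0.013, 6.008]
tcp [550.  -28.3 153.5] F [-2.6 -1.   2.9] T [ 0.043  0.43  -0.185] w 40.0 gf 25.0 j6 1.69 t 12.8
```

```bash
cat >> h.py <<'E'
def tq(n=6):
    o=[]
    for i in range(n):
        snapshot("top");s=bot.state();o.append(np.r_[s["wrist_torque"],s["wrist_force"],s["joint_efforts"][5]])
    print("mean",np.mean(o,0).round(3),"Tz",np.array(o)[:,2].round(3),"tau6",np.array(o)[:,6].round(3))
E
python3 - <<'E'
from h import *
tq()
E
```

```text
mean [ 0.07   0.642 -0.205 -3.332 -1.209  5.245 -0.167] Tz [-0.232 -0.197 -0.178 -0.192 -0.257 -0.177] tau6 [-0.09  -0.169 -0.194 -0.188 -0.181 -0.179]
```

Call:
arm_command(
  increments=[1,0,0,0.0,0,0,0.5,1,0,0,0.0,0,0,1,1,0,0,0.0,0,0,1.5,1,0,0,0.0,0,0,2],
)

```text
clock: 13.5
ee_pos: [550.0, -28.3, 153.2]
tcp_rot: [-3.063, 0.7, -0.002]
wrist_force: [-2.8, -0.9, 5.1]
gripper_width: 39.7
gripper_force: 25.0
```

Run:
```python
from h import *
go(550.4,-28.6,153,-.80)
tq(4)
```

```text
units [0.02, 0.005, 0.006] [-0.006, -0.011, 4.019]
tcp [550.  -28.3 153.2] F [-2.8 -0.9  5.1] T [0.003 0.601 0.331] w 39.7 gf 25.0 j6 1.87 t 13.5
mean [ 0.084  0.593  0.05  -3.457 -1.337  5.751  0.123] Tz [0.121 0.045 0.012 0.02 ] tau6 [0.252 0.174 0.044 0.02 ]
```

Call:
arm_command(
  increments=[1,0,0,0.0,0,0,0.1,1,0,0,0.0,0,0,0.2,1,0,0,0.0,0,0,0.3,1,0,0,0.0,0,0,0.4,1,0,0,0.0,0,0,0.5],
)

```text
clock: 14.2
ee_pos: [550.0, -28.3, 153.1]
tcp_rot: [-3.047, 0.764, -0.002]
wrist_force: [-3.1, -0.9, 4.9]
gripper_width: 39.7
gripper_force: 25.0
```

Run:
```python
from h import *
go(550.4,-28.6,153,-.80)
tq(6)
go(550.4,-28.6,153,-.80)
```

```text
units [0.019, 0.005, 0.005] [-0.007, -0.01, 3.534]
tcp [550.  -28.3 153.1] F [-3.1 -0.9  4.9] T [0.083 0.553 0.272] w 39.7 gf 25.0 j6 1.91 t 14.2
mean [ 0.071  0.606  0.252 -3.023 -0.784  5.208  0.27 ] Tz [0.205 0.266 0.28  0.252 0.256 0.25 ] tau6 [0.306 0.288 0.261 0.256 0.255 0.255]
units [0.019, 0.005, 0.005] [-0.006, -0.011, 3.538]
tcp [550.  -28.3 153.1] F [-3.3 -0.3  4.7] T [0.051 0.644 0.25 ] w 39.9 gf 25.0 j6 1.91 t 14.5
```

Slow-turn torque is about 0.27 N m, which is finger-tight (roughly 22 N). Now release and lift away.

Call:
arm_command(
  increments=[0.1,0,0,0,0,0,0,-0.1,0,0,0,0,0,0,-0.1,0,0,0,0,0,0,-0.1,0,0,-0.2,0,0,0,-0.1,0,0,-0.6,0,0,0],
)

```text
clock: 15.0
ee_pos: [549.4, -28.2, 166.0]
tcp_rot: [3.046, -0.767, -0.004]
wrist_force: [0.5, -0.4, -0.5]
gripper_width: 51.5
gripper_force: 0.0
```

Call:
arm_command(
  increments=[-0.1,0,0,-0.6,0,0,0,-0.1,0,0,-1.8,0,0,0,-0.1,0,-2,-2.4,0,0,0,-0.1,0,-4,-2.4,0,0,0,-0.1,0,-6,-2.4,0,0,0],
)

```text
clock: 15.5
ee_pos: [621.6, 102.9, 230.2]
tcp_rot: [-3.044, 0.769, -0.008]
wrist_force: [0.6, -1.6, -1.1]
gripper_width: 51.7
gripper_force: 0.0
```

Call:
arm_command(
  increments=[-0.1,0,0,0,0,0,0,-0.1,0,0,0,0,0,0,-0.1,0,0,0,0,0,0],
)

```text
clock: 15.8
ee_pos: [620.0, 101.0, 227.6]
tcp_rot: [3.046, -0.769, 0.002]
wrist_force: [0.5, 0.7, 0.3]
gripper_width: 51.2
gripper_force: 0.0
```

Run:
```python
from h import *
import cv2
go(550.4,-28.6,153,-.80)
a=cv2.resize(snapshot("top")[175:280,225:400],None,fx=4,fy=4,interpolation=cv2.INTER_CUBIC)
b=cv2.resize(snapshot("side"),(560,420))
c=np.zeros((420,0,3),np.uint8)
cv2.imwrite("pics/end.png",a)
```

```text
units [0.007, 5.882, 2.983] [-0.001, -0.013, 3.502]
tcp [620.  101.  227.6] F [0.5 0.7 0.3] T [0.103 0.035 0.057] w 51.2 gf 0.0 j6 2.14 t 15.8
```

View pics/end.png

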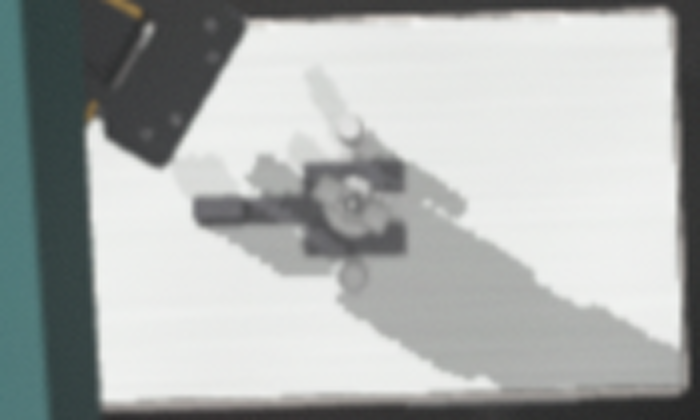

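The plate has not moved (tips near (405,162) and (405,252)). The nut is centred at (352,205) with its wings turned, and the gripper is clear. Handing in.

```bash
python3 -c "
from workcell import bot
print(bot.job_done())"
```

```text
the job is handed in; nothing more can be done
None
```

I handed the job in at about 16 s: the plate is in to the end of its slot (within about 1 mm by camera), and the nut is tightened to about 0.27 N m, which I take as about 22 N of clamping; no verdict was returned.

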